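Measure a sawn stone with the height gauge

TASK

Measure the sawn stone on the granite surface plate with the height gauge: pick the tall, top-heavy gauge up off the bench, keeping it upright, and stand it gently on the plate with its scriber over the top of the stone. Then slide the gauge's head down its beam until the scriber just rests on the stone, with the base still standing flat, and let go. Do not shift the stone, and leave everything else where it is.

Things in the scene. Friction and masses are not known exactly. Their poses are not given: they have to be found in the camera images.
- gauge: Height gauge on the bench, 255 mm tall, 0.8 kg, top-heavy: it balances about 115 mm above its underside and tips at some 14 degrees sideways. Origin: on the beam's axis at the base's underside; z up the beam, x the way the scriber points. Dark base 58 mm wide (y), from x = -46 to +38 mm, 28 mm high, flat underneath.
- beam_top (a point): Centre of the top end of the gauge's flat steel beam, 255 mm above its underside; axes as the gauge's. The beam is 20 mm (x) by 10 mm (y) and bare from its top down to the head, 50 mm or more: the place to hold the gauge for lifting. Held lower, below its balance, it swings over.
- slide (a joint): Height in m of the scriber's underside above the underside of the gauge's base (the reading). Range 0 to 0.1, starts at 0.085 to 0.1. The head stays where it is left: friction 4.5 N, weight 3 N, so about 2 N moves it down and 8 N up. Unlocked.
- head (a point): Grip point of the head: mid-thickness of its grey housing, 38 mm behind the beam's axis, 20 mm below the housing's top. Housing 26 mm thick (y), gauge x -52 to +18 mm, 35 to 105 mm above the scriber's underside; a screw stands 12 mm out of its +y side near the beam. The beam rises through it: a gripper from above must lean back 20 to 30 degrees, away from the beam. Axes as the gauge's.
- scriber_tip (a point): Underside of the scriber's tip, 95 mm ahead of the beam's axis, at the height of joint slide. The scriber is a bar 9 mm wide, 7 mm high (4 mm at the tip), from gauge x = 46 to 95 mm, on a cranked arm that meets the head 35 to 60 mm higher. Axes as the gauge's.
- stone: Loose sawn sandstone block, 75 mm (x) by 100 mm (y) by 50 mm high, 0.85 kg, standing on the plate. Origin: centre of its underside.
- plate: Dark granite surface plate fixed on the bench, 250 mm (x) by 400 mm (y), 50 mm high. Origin: centre of its footprint at bench level; its working top is 50 mm above. Room for the gauge lies on the robot's side of the stone.
- vblock: Bystander: steel V-block on the plate, 50 by 70 mm, 45 mm high. Origin: centre of its underside.
- square: Bystander: small engineer's square lying on the plate between stone and V-block, towards the robot; stock 14 by 54 mm and 14 mm high, blade 74 by 18 mm; 90 mm over all in its x, 54 mm in y. Origin: at the middle of its underside.
- flask: Bystander: steel vacuum flask, 73 mm across, 268 mm tall, standing on the bench near the gauge. Origin: centre of its underside.
- bottle: Bystander: clear water bottle, 64 mm across, 230 mm tall, right of the plate. Origin: centre of its underside.
- tub: Bystander: white lidded plastic tub, 100 mm across, 107 mm high, between robot and plate. Origin: centre of its underside.
- hammer: Bystander: lump hammer lying on the bench to the right, 265 mm long, head 95 mm wide and 45 mm high. Origin: at bench level under the handle.
- chisel: Bystander: stone chisel lying on the bench to the left, 217 mm long, 16 mm thick. Origin: at bench level under its middle.
- pitcher: Bystander: wide stone chisel lying on the bench to the left, 197 mm long, 16 mm thick. Origin: at bench level under its middle.
- earmuffs: Bystander: ear defenders lying on the bench near the robot on the right, 134 mm wide, 76 mm high. Origin: at bench level between the cups.
Not all that is in view belongs to the job. There is more than one size of the stone; the one meant has the size given above.

How it is judged:
By the outcome, as a careful person would: the job done as asked, in the order asked, and still so for the second after the job is handed in, with the robot touching nothing.
It also fails if it takes over 64 s, if anything falls off the work surface, if the arm or the gripper's body presses on something with over 40 N, if the wrist force passes 120 N, or if a joint passes its speed limit or range.

ROBOT

A 6-joint arm with a two-finger parallel gripper is mounted at the origin on the work surface. World frame = base frame: x ahead of the robot, y to its left, z up, the work surface at z = 0. Lengths are in m, angles in rad, forces in N, time in s.
With the tool pointing down it reaches from about 0.3 to 0.75 m from the base axis. Payload 8.5 kg.
Tool frame: the origin (TCP) lies between the finger pads; the fingertips stand 8 mm ahead of it and the grasp point (between the pads) lies 11 mm behind it (bot.tips_ahead is the distance from the TCP to the fingertips, in m); z points along the fingers, y is the line along which they close (so a half turn about z gives the same grasp; the last joint's range is limited). The gripper opens to 85 mm and grips with 20 to 120 N. Pads are 22 mm wide; open, the fingers measure 114 mm over their backs; the gripper's body (76 mm by 85 mm) begins 54 mm behind the grasp point. The pads swing forward as they close: fully open they stand 13 mm farther back than shut.
Start: joints at [-1.369, 0.381, 1.297, -0, 1.464, -0.215], TCP at [0.223, -0.503, 0.239] pointing down, gripper open.
Joint ranges: [-3.11, 3.11], [-0.89, 2.33], [0.22, 2.48], [-1.42, 4.56], [0.17, 2.85], [-2.88, 2.88]. Speed limits (rad/s): [2.39, 2.39, 3.14, 3.14, 3.14, 3.14].

INTERFACE

Orientations are given as a unit quaternion [x, y, z, w].
In Python, from workcell import bot gives the robot as it stands.
- The arm moves only by the tool step_arm, never from a script. Its argument "series" is a list that holds one entry, the list of rows, each a list of 7 numbers: the shift along the world's x, y, z in cm, then the turn, a rotation vector about the world's x, y, z in degrees, then the gripper's target within -1 to 1 (shut at 1, half-way at 0, fully open at -1). A call has 1 to 10 rows; each row is the pose to reach, as a shift and turn from the pose commanded when the call began; what a row does not reach only later rows make up. A row lasts 1/10 s, in which the tool goes at most 50 mm and 8.59 degrees, less where a joint would pass 70% of its speed; a pose out of reach is approached as far as the arm can. A call with a gripper value outside its range is refused whole. The fingers move at their own pace and stop on an object; "grip_force" is the grip in N (left out, the last holds). Time passes only in rows, so rows that repeat a pose let the fingers close. It gives the time, the measured TCP pose, the force, the opening and the grip force at its end, in the units of the state.
- bot.state(): the state, without advancing time (a new reading comes with each control period).
- bot.camera(name): name is "side" or "top" or "wrist"; returns (picture, depth): 480x640x3 uint8, red, green, blue; 480x640 float32, m along the optical axis (not along the pixel's ray), 0 where there is no reading.
- bot.camera_params(name): a dict with "camera_matrix" (3x3 intrinsics, pixels), "extrinsics" (4x4, takes a point from world to camera coordinates). Camera axes: x right, y down, z forward; pixel columns grow to the right and rows downward; lengths in m; the calibration is good to about 2 mm. A picture is of the moment at which its call begins: read the wrist's pose just before it. camera_params takes no time and is no camera call; for the wrist camera it gives the pose at the moment of the call.
- bot.close_job(): hands the job in; it is judged then, once.
The state is a dict: "time": time; "joint_pos": joint angles; "joint_velocities": joint speeds; "joint_torque": joint torques, N m; "eef_pos": TCP position; "eef_rot": TCP orientation; "ft_force": force on the tool from outside, world axes, zero at the start; "moment": the same for the moment, N m; "grip_width": finger opening in m; "gripper_force": force on a finger pad.
Only numpy, scipy, OpenCV 4.12 (cv2) and the standard library are available. Lean on these libraries where they do the work, as an engineer would, in place of code of your own. Each camera call takes 0.05 s, during which the arm holds its last target. There are 200 camera calls.

## Working session

There is one attempt and no reset: what is moved stays moved. The work goes in short steps, Python scripts to look and compute and a tool call to move; the robot and the scene stay as the last step left them, time stands still between calls to the robot, and variables do not carry over. Pictures are saved under pics/ and viewed, at most 10 in all, crops included, and the job is handed in when it is done.

Besides the shell and the picture viewer there is one more tool, called after "Emit:" as a command line: name --argument value ..., lists and objects as JSON in quotes. step_arm: Moves the arm, as the interface text tells. Its arguments: {"type":"object","properties":{"series":{"type":"array"},"grip_force":{"type":"number"}},"required":["series"]}

```bash
ls; mkdir -p pics; cat > h.py <<'E'
import numpy as np, cv2
from workcell import bot
from scipy.spatial.transform import Rotation as R
def cap(n):
    P=bot.camera_params(n); im,d=bot.camera(n)
    return im,d,np.array(P["camera_matrix"]),np.array(P["extrinsics"])
def cloud(d,K,E):
    v,u=np.mgrid[:480,:640]
    c=np.stack([(u-K[0,2])/K[0,0]*d,(v-K[1,2])/K[1,1]*d,d],-1)
    return (c-E[:3,3])@E[:3,:3]
def proj(p,K,E):
    c=E[:3,:3]@np.array(p)+E[:3,3]; q=K@c; return q[:2]/q[2]
E
python3 - <<'E'
from h import *
print(bot.state())
for n in("side","top"):
    im,d,K,E=cap(n); cv2.imwrite(f"pics/{n}.png",im[...,::-1]); np.savez(f"{n}.npz",im=im,d=d,K=K,E=E)
    print(n,K,E,(-E[:3,:3].T@E[:3,3]),(d==0).mean())
E
```

```text
pics
{'time': 0.0, 'joint_pos': array([-1.36932063e+00,  3.81192167e-01,  1.29825877e+00, -1.54153775e-05,
        1.46360099e+00, -2.15305001e-01]), 'joint_velocities': array([ 0.00264226, -0.00026949, -0.00014852, -0.00091998, -0.00068196,
       -0.0008447 ]), 'joint_torque': array([ 2.59318818e-03, -4.48451293e+01, -2.31277585e+01, -5.16437709e-06,
        4.79926777e-03, -9.24139187e-06]), 'eef_pos': array([ 0.2225842 , -0.50263834,  0.2387145 ]), 'eef_rot': array([ 9.78364763e-01,  2.06886097e-01, -2.61753585e-06, -7.29669219e-04]), 'ft_force': array([ 0.37855159,  0.04045305, -0.4504404 ]), 'moment': array([ 0.05181258,  0.00786611, -0.00889593]), 'gripper_force': 0.0, 'grip_width': 0.08525541092752971}
side [[543.5445282    0.         317.43051905]
 [  0.         543.5445282  241.90050246]
 [  0.           0.           1.        ]] [[-0.97624164 -0.21536514 -0.02387728  0.52151892]
 [-0.08691428  0.49013577 -0.86730204  0.2334317 ]
 [ 0.19848974 -0.84462109 -0.49720925  1.36645638]
 [ 0.          0.          0.          1.        ]] [0.25818946 1.15204164 0.894323  ] 0.0037760416666666667
top [[586.68574264   0.         312.30625259]
 [  0.         586.68574264 240.70760911]
 [  0.           0.           1.        ]] [[-0.01075818 -0.99990371 -0.00876485 -0.03229381]
 [-0.98545686  0.01208848 -0.16949525  0.56362823]
 [ 0.16958489  0.00681392 -0.98549203  1.58505694]
 [ 0.          0.          0.          1.        ]] [ 0.28628218 -0.04990457  1.65731023] 0.004039713541666667
```

View pics/side.png

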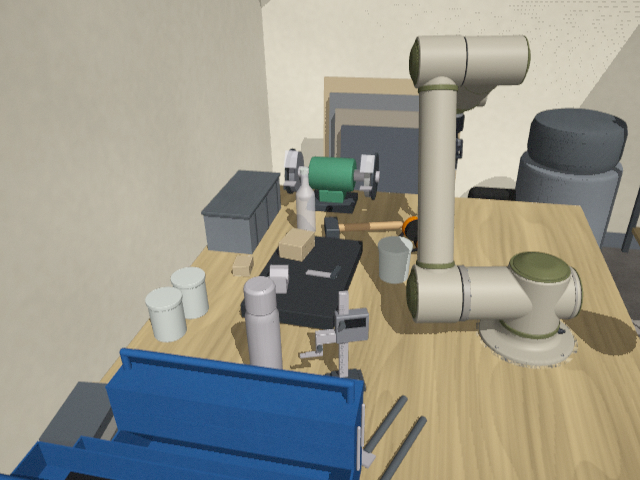

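View pics/top.png

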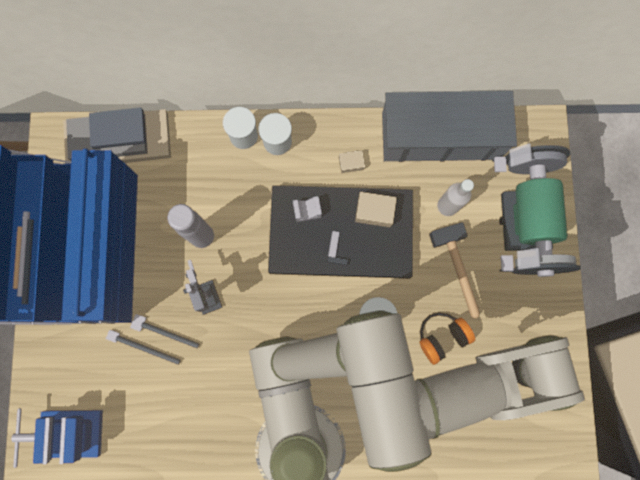

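The meant stone is at top (377,209), standing on the plate. The small block at top (352,160) is on the bench and much smaller, so it isn't the one. The gauge is at top (205,295) / side (345,340), with its scriber pointing up-left towards the flask's right. The V-block is at (307,208), the square at (338,248), the tub at (378,310) and the flask at (190,225).

```bash
cat > m.py <<'E'
from h import *
C={}
for n in("side","top"):
    z=np.load(f"{n}.npz"); C[n]=(cloud(z["d"],z["K"],z["E"]),z["d"]>0,z["im"],z["K"],z["E"])
def sel(n,lo,hi):
    P,ok,*_=C[n]; return P[ok&np.all((P>lo)&(P<hi),-1)]
def rect(p):
    r=cv2.minAreaRect(p[:,:2].astype(np.float32)*1000); return np.round(r[0],1),np.round(r[1],1),round(r[2],1)
E
python3 - <<'E'
from m import *
# top pixel guesses
P=C["top"][0]
for nm,(u,v) in dict(stone=(377,209),small=(352,160),vb=(300,203),sq=(335,240),gauge=(205,295),base=(210,303),flask=(180,215),tub=(375,305),plate=(290,255),bottle=(466,185)).items(): print(nm,P[v,u].round(4))
for n in C:
    s=C[n][0][209,377] if n=="top" else None
    c=C["top"][0][209,377]
    for nm,lo,hi in [("plate",(.2,-.4,.044),(.7,.3,.056)),("stone",(c[0]-.08,c[1]-.09,.09),(c[0]+.08,c[1]+.09,.108))]:
        p=sel(n,lo,hi); print(n,nm,len(p),p[:,2].mean().round(4),rect(p))
    g=C["top"][0][295,205]
    for a,b in [(.002,.03),(.03,.08),(.08,.11),(.11,.13),(.13,.15),(.15,.17),(.17,.19),(.19,.21),(.21,.23),(.23,.25),(.25,.262)]:
        p=sel(n,(g[0]-.11,g[1]-.09,a),(g[0]+.14,g[1]+.11,b)); 
        if len(p)>4: print(n,a,b,len(p),p.mean(0).round(3),rect(p))
im=np.hstack([cv2.resize(C["top"][2][170:320,150:270],(480,600),interpolation=2),cv2.resize(C["side"][2][270:400,280:344+20],(320,600))])
cv2.imwrite("pics/crop.png",cv2.resize(im,(800,600))[...,::-1])
E
```

```text
stone [ 0.6408 -0.2164  0.0941]
small [ 0.801  -0.1556  0.0296]
vb [ 0.6634 -0.0062  0.0814]
sq [ 0.5633 -0.1017  0.0547]
gauge [0.4138 0.2529 0.0713]
base [0.395  0.247  0.0268]
flask [0.5926 0.28   0.2678]
tub [ 0.3794 -0.202   0.1086]
plate [0.5244 0.0237 0.0437]
bottle [ 0.6687 -0.4263  0.2301]
side plate 4652 0.0514 (array([521.1, -51.7]), array([681.7, 389.4]), 83.3)
side stone 522 0.1005 (array([ 643.1, -213.8]), array([107.5,  77.7]), 78.9)
side 0.002 0.03 1235 [0.393 0.241 0.007] (array([428.7, 262.8]), array([249.9, 199.8]), 0.0)
side 0.03 0.08 190 [0.416 0.26  0.05 ] (array([413.9, 254.2]), array([52.2, 32. ]), 21.3)
side 0.08 0.11 199 [0.452 0.273 0.099] (array([457.6, 274.2]), array([102.8,  12.9]), 17.0)
side 0.11 0.13 98 [0.435 0.272 0.121] (array([437.3, 275. ]), array([70.8, 16.1]), 23.2)
side 0.13 0.15 327 [0.423 0.27  0.142] (array([418.8, 271.9]), array([113.1,  26.7]), 10.4)
side 0.15 0.17 405 [0.42  0.267 0.159] (array([458.5, 270.2]), array([190.6,  28.1]), 13.2)
side 0.17 0.19 235 [0.399 0.264 0.18 ] (array([459.2, 271.6]), array([189.5,  32.5]), 4.2)
side 0.1
[... 781 characters left out ...]
.13 12 [0.468 0.28  0.121] (array([469.6, 275.1]), array([36.6, 31.3]), 69.4)
top 0.13 0.15 43 [0.424 0.254 0.141] (array([420.6, 260. ]), array([111.4,  26.1]), 23.6)
top 0.15 0.17 129 [0.438 0.263 0.158] (array([422.3, 257.9]), array([112.2,  25.2]), 19.4)
top 0.17 0.19 43 [0.397 0.243 0.18 ] (array([397.5, 252.9]), array([63. , 40.1]), 30.2)
top 0.19 0.21 272 [0.398 0.251 0.201] (array([400.6, 253.7]), array([70. , 37.1]), 29.7)
top 0.21 0.23 16 [0.414 0.255 0.221] (array([404.1, 255.9]), array([ 6. , 46.6]), 88.9)
top 0.23 0.25 17 [0.414 0.256 0.244] (array([417.1, 258.9]), array([19. , 11.3]), 18.2)
top 0.25 0.262 33 [0.419 0.259 0.255] (array([417.8, 258.9]), array([20.4,  9.8]), 23.4)
```

View pics/crop.png

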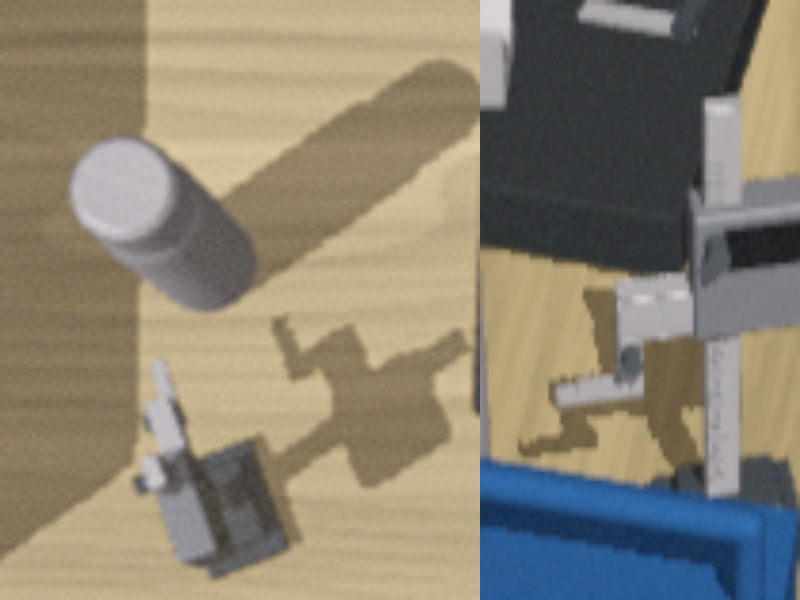

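Emit:
step_arm --series '[[[1, 4, 3, 0, 0, 0, -1], [2, 8.5, 6, 0, 0, 0, -1], [3.3, 13, 8, 0, 0, 0, -1], [4.5, 17.5, 10, 0, 0, 0, -1], [5.6, 22, 12, 0, 0, 0, -1], [6.8, 26.5, 14, 0, 0, 0, -1], [7.9, 31, 14, 0, 0, 0, -1], [9.1, 35.5, 14, 0, 0, 0, -1], [10.2, 40, 14, 0, 0, -2, -1], [11.4, 44.5, 14, 0, 0, -2, -1]]]'

```text
time: 1.1
eef_pos: [0.3364, -0.0559, 0.3793]
eef_rot: [0.982, 0.189, 0.0, 0.0]
ft_force: [1.0, -0.7, 0.2]
grip_width: 0.0852
gripper_force: 0.0
```

Emit:
step_arm --series '[[[1.2, 4.5, 0, 0, 0, 0, -1], [2.3, 9, 0, 0, 0, 0, -1], [3.5, 13.5, 0, 0, 0, 0, -1], [4.6, 18, 0, 0, 0, 0, -1], [5.8, 22.5, 0, 0, 0, 0, -1], [7, 27, 0, 0, 0, 0, -1], [8.1, 31.7, 0, 0, 0, 0, -1], [8.1, 31.7, 0, 0, 0, 0, -1], [8.1, 31.7, 0, 0, 0, 0, -1]]]'

```text
time: 2.0
eef_pos: [0.4175, 0.2597, 0.3786]
eef_rot: [0.982, 0.191, -0.001, 0.0]
ft_force: [0.4, -0.2, -0.1]
grip_width: 0.0853
gripper_force: 0.0
```

```bash
python3 - <<'E'
from h import *
from m import *
s=bot.state();print(s["time"],s["eef_pos"],s["eef_rot"],s["joint_pos"].round(2))
im,d,K,E=cap("wrist"); cv2.imwrite("pics/w1.png",im[...,::-1]); np.savez("w1.npz",im=im,d=d,K=K,E=E)
print("cam",(-E[:3,:3].T@E[:3,3]).round(3),"fwd",E[2,:3].round(3))
P=cloud(d,K,E); g=np.array([.418,.259])
for a,b,r in [(.01,.03,.07),(.085,.105,.12),(.185,.21,.075),(.248,.262,.03)]:
    p=P[(d>0)&(P[...,2]>a)&(P[...,2]<b)&(np.linalg.norm(P[...,:2]-g,axis=-1)<r)]
    if len(p)>5: print(a,b,len(p),p.mean(0).round(4),np.percentile(p[:,2],[5,50,95]).round(4),rect(p))
# plate: dark pixels at z~.05 in top view
for n in C:
    Q,ok,I,_,_=C[n]
    m=ok&(abs(Q[...,2]-.05)<.012)&(I.max(-1)<75)&(abs(Q[...,0]-.6)<.2)&(abs(Q[...,1]+.1)<.27)
    m=cv2.morphologyEx(m.astype(np.uint8),cv2.MORPH_OPEN,np.ones((3,3)))>0
    print(n,"plate",rect(Q[m]),Q[m][:,2].mean())
Q,ok,I,_,_=C["top"]
p=Q[ok&(Q[...,2]>.056)&(Q[...,0]>.45)&(Q[...,0]<.6)&(Q[...,1]>-.17)&(Q[...,1]<-.05)&(Q[...,2]<.09)]
print("sq",len(p),p.min(0),p.max(0))
E
```

```text
2.0 [0.41747843 0.25970479 0.37860823] [ 9.81640415e-01  1.90739176e-01 -7.89165363e-04  2.00694144e-04] [ 0.32  0.21  1.15 -0.    1.78  1.5 ]
cam [0.488 0.29  0.513] fwd [-0.278 -0.112 -0.954]
0.01 0.03 1388 [0.4252 0.2632 0.0176] [0.0123 0.0142 0.0284] (array([413.5, 259.4]), array([83.3, 57.8]), 20.4)
0.085 0.105 341 [0.49   0.2879 0.1029] [0.1    0.1033 0.1048] (array([489.7, 288. ]), array([35.1,  8.6]), 21.9)
0.185 0.21 2525 [0.4042 0.2579 0.2001] [0.1913 0.2016 0.203 ] (array([400.4, 258.9]), array([70.1, 38.4]), 24.2)
0.248 0.262 475 [0.4182 0.261  0.2543] [0.2521 0.2545 0.2558] (array([417.4, 261. ]), array([20.6,  9.9]), 22.1)
side plate (array([ 590.7, -121.8]), array([410.1, 249.8]), 87.3) 0.05125600939996012
top plate (array([ 581.4, -185.3]), array([252.9, 236.9]), 3.0) 0.049071926188159615
sq 238 [ 0.46769916 -0.16726584  0.05600913] [ 0.59334359 -0.05165054  0.08054862]
```

View pics/w1.png

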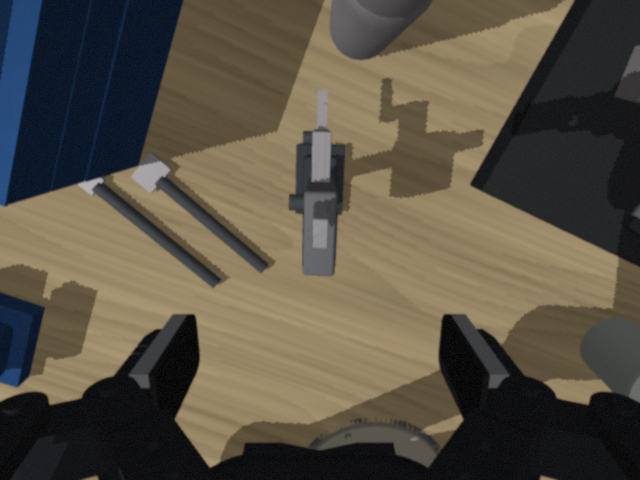

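The wrist view shows the gauge centred at (320,190), with beam top at about (0.418, 0.260, 0.255) and yaw 22°, matching the other views. The tool is already aligned, so I'll descend and grip.

Emit:
step_arm --series '[[[0, 0, -3, 0, 0, 0, -1], [0.05, 0, -6, 0, 0, 0, -1], [0.05, 0, -9, 0, 0, 0, -1], [0.05, 0, -12, 0, 0, 0, -1], [0.05, 0, -14, 0, 0, 0, -1], [0.05, 0, -15.9, 0, 0, 0, -1], [0.05, 0, -15.9, 0, 0, 0, -1]]]'

```text
time: 2.75
eef_pos: [0.4173, 0.2575, 0.2188]
eef_rot: [0.982, 0.189, -0.002, 0.0]
ft_force: [0.0, 0.2, 0.0]
grip_width: 0.0853
gripper_force: 0.0
```

Emit:
step_arm --series '[[[0, 0, 0, 0, 0, 0, 0], [0, 0, 0, 0, 0, 0, 0.5], [0, 0, 0, 0, 0, 0, 0.7], [0, 0, 0, 0, 0, 0, 0.8], [0, 0, 0, 0, 0, 0, 0.9], [0, 0, 0, 0, 0, 0, 1], [0, 0, 0, 0, 0, 0, 1], [0, 0, 0, 0, 0, 0, 1], [0, 0, 0, 0, 0, 0, 1], [0, 0, 0, 0, 0, 0, 1]]]' --grip_force 70

```text
time: 3.75
eef_pos: [0.4184, 0.2591, 0.2208]
eef_rot: [0.982, 0.19, 0.001, 0.0]
ft_force: [-0.2, -1.0, 4.8]
grip_width: 0.0092
gripper_force: 69.8
```

Emit:
step_arm --series '[[[0, 0, 0.3, 0, 0, 0, 1], [0, 0, 0.8, 0, 0, 0, 1], [0, 0, 1.6, 0, 0, 0, 1], [0, 0, 2.8, 0, 0, 0, 1], [0, 0, 4.2, 0, 0, 0, 1], [0, 0, 6, 0, 0, 0, 1], [0, 0, 7.8, 0, 0, 0, 1], [0, 0, 9.2, 0, 0, 0, 1], [0, 0, 10, 0, 0, 0, 1], [0, 0, 10, 0, 0, 0, 1]]]'

```text
time: 4.75
eef_pos: [0.4183, 0.2592, 0.3211]
eef_rot: [0.982, 0.19, 0.001, -0.0]
ft_force: [0.3, -0.3, -7.8]
grip_width: 0.009
gripper_force: 68.2
```

```bash
python3 - <<'E'
from h import *
from m import rect
s=bot.state();print(s["time"],s["eef_pos"],s["eef_rot"],s["ft_force"],s["moment"],s["grip_width"])
for n in("side","wrist"):
    im,d,K,E=cap(n);P=cloud(d,K,E); g=np.array([.418,.26])
    I=im[230:390,270:400] if n=="side" else im; cv2.imwrite(f"pics/lift_{n}.png",cv2.resize(I,(650,600) if n=="side" else (640,480))[...,::-1])
    for a,b,r in [(.095,.14,.07),(.19,.209,.13),(.285,.31,.075)]:
        p=P[(d>0)&(P[...,2]>a)&(P[...,2]<b)&(np.linalg.norm(P[...,:2]-g,axis=-1)<r)]
        if len(p)>5: print(n,a,b,len(p),p.mean(0).round(4),np.percentile(p[:,2],[2,50,98]).round(4),rect(p))
E
```

```text
4.75 [0.4182864  0.25920819 0.32109147] [ 9.81817756e-01  1.89824472e-01  7.40173444e-04 -1.29354978e-04] [ 0.29390117 -0.34543731 -7.81308204] [ 0.01182243  0.04913417 -0.01322212] 0.008951505254967022
side 0.095 0.14 900 [0.4121 0.2681 0.1198] [0.1031 0.1169 0.1338] (array([414.5, 256.8]), array([83.7, 63.8]), 21.0)
side 0.19 0.209 186 [0.4553 0.2751 0.2016] [0.1907 0.2024 0.2085] (array([457.1, 273.8]), array([105.2,  14.6]), 20.7)
side 0.285 0.31 512 [0.4005 0.2603 0.2982] [0.286  0.3002 0.307 ] (array([399.4, 258.1]), array([69.8, 39.2]), 22.6)
wrist 0.095 0.14 2720 [0.422  0.2624 0.1168] [0.1112 0.1134 0.1278] (array([413.3, 259.4]), array([84.1, 58.1]), 21.4)
wrist 0.19 0.209 986 [0.4894 0.2893 0.2023] [0.1992 0.2028 0.2048] (array([488.8, 289.3]), array([34.7, 12.8]), 22.0)
wrist 0.285 0.31 3428 [0.4269 0.2693 0.2973] [0.2863 0.2998 0.3077] (array([399.8, 260. ]), array([70.3, 38.5]), 21.7)
```

View pics/lift_side.png

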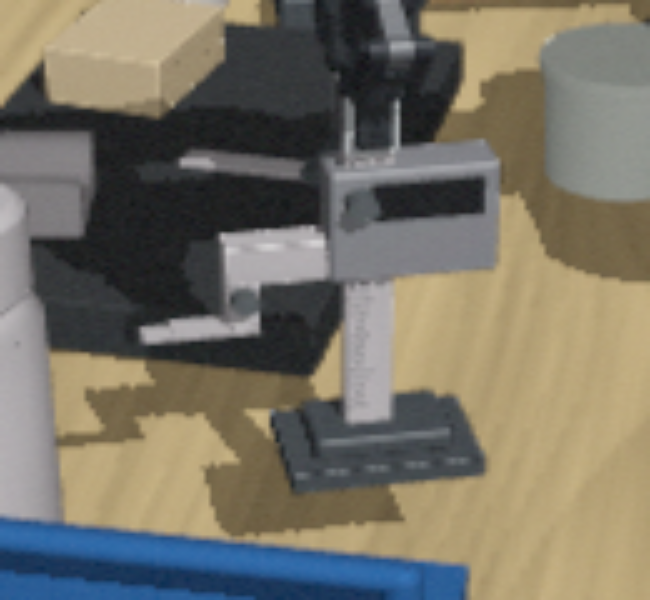

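The gauge is lifted and hangs upright: underside at about 0.100 with the TCP at 0.321, yaw 22°. Next I carry it to beam (0.546, -0.197), yaw -10°, in line with the stone.

Emit:
step_arm --series '[[[0, -0.5, 1, 0, 0, 0, 1], [0.2, -1.5, 2, 0, 0, -1, 1], [0.6, -3, 3, 0, 0, -2, 1], [1.2, -5.2, 3.5, 0, 0, -4, 1], [2, -7.8, 3.5, 0, 0, -6, 1], [2.8, -10.6, 3.5, 0, 0, -8, 1], [3.6, -13.4, 3.5, 0, 0, -10, 1], [4.4, -16.2, 3.5, 0, 0, -12, 1], [5.2, -19, 3.5, 0, 0, -14, 1], [6, -21.8, 3.5, 0, 0, -16, 1]]]'

```text
time: 5.85
eef_pos: [0.4782, 0.0391, 0.3561]
eef_rot: [0.999, 0.05, 0.0, 0.0]
ft_force: [-0.2, 0.5, -7.9]
grip_width: 0.0093
gripper_force: 68.6
```

Emit:
step_arm --series '[[[0.8, -2.8, 0, 0, 0, -2, 1], [1.6, -5.6, 0, 0, 0, -4, 1], [2.4, -8.4, 0, 0, 0, -6, 1], [3.2, -11.2, 0, 0, 0, -8, 1], [4, -14, 0, 0, 0, -10, 1], [4.8, -16.8, 0, 0, 0, -12, 1], [5.6, -19.4, 0, 0, 0, -13.5, 1], [6.2, -21.6, 0, 0, 0, -15, 1], [6.6, -23.1, 0, 0, 0, -15.7, 1], [6.8, -23.8, 0, 0, 0, -16, 1]]]'

```text
time: 6.85
eef_pos: [0.546, -0.1985, 0.3553]
eef_rot: [0.996, -0.089, -0.0, 0.0]
ft_force: [-0.1, -0.5, -7.2]
grip_width: 0.0093
gripper_force: 68.7
```

```bash
python3 - <<'E'
from h import *
from m import rect
s=bot.state();print(s["time"],s["eef_pos"],s["eef_rot"],s["ft_force"],s["moment"],s["grip_width"])
for n in("side","top","wrist"):
    im,d,K,E=cap(n);P=cloud(d,K,E)
    if n!="top": cv2.imwrite(f"pics/car_{n}.png",im[...,::-1])
    for nm,g,a,b,r in [("stone",(.644,-.214),.095,.108,.075),("base",(.546,-.197),.125,.185,.065),("scr",(.62,-.21),.225,.242,.05)]:
        p=P[(d>0)&(P[...,2]>a)&(P[...,2]<b)&(np.linalg.norm(P[...,:2]-g,axis=-1)<r)]
        if len(p)>5: print(n,nm,len(p),p.mean(0).round(4),np.percentile(p[:,2],[2,50,98]).round(4),rect(p))
E
```

```text
6.85 [ 0.5460481  -0.19853587  0.35529496] [ 9.96014947e-01 -8.91862105e-02 -2.09901023e-04  2.88707664e-05] [-0.14844685 -0.48961088 -7.19828046] [-0.0362186  -0.26832119  0.00571443] 0.009329117526434477
side stone 455 [ 0.6427 -0.21    0.1013] [0.0959 0.1015 0.1057] (array([ 642.9, -215.7]), array([108.6,  77.4]), 78.3)
side base 474 [ 0.5382 -0.1855  0.1548] [0.1369 0.1522 0.1799] (array([ 540.7, -194.9]), array([67.2, 86.6]), 82.1)
side scr 46 [ 0.6139 -0.21    0.2376] [0.2321 0.2385 0.2416] (array([ 614.8, -211.3]), array([15.8, 49.7]), 78.4)
top base 105 [ 0.5693 -0.1844  0.1539] [0.1427 0.1505 0.1681] (array([ 568.3, -183.9]), array([22.4, 36.3]), 78.9)
wrist stone 9354 [ 0.6461 -0.2132  0.0996] [0.0979 0.0996 0.1013] (array([ 643.9, -212.7]), array([100.2,  75.1]), 80.1)
wrist base 2724 [ 0.5501 -0.1964  0.1519] [0.1465 0.1485 0.163 ] (array([ 541.7, -194.5]), array([58.1, 83.6]), 79.5)
wrist scr 998 [ 0.6218 -0.2095  0.2374] [0.2344 0.238  0.2397] (array([ 621.6, -208.7]), array([10.6, 35.1]), 80.0)
```

View pics/car_wrist.png

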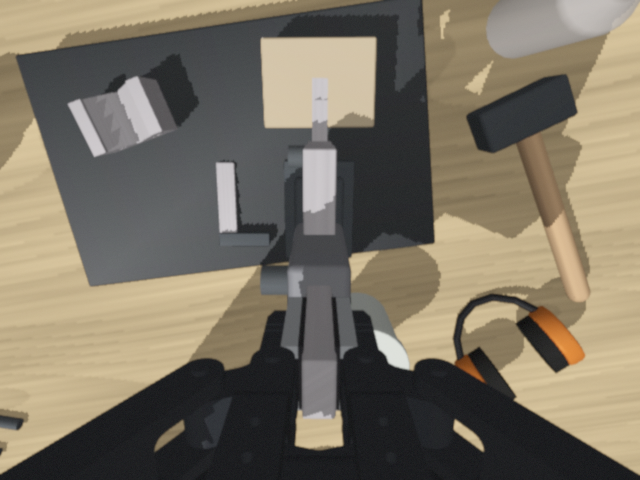

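```bash
python3 - <<'E'
from h import *
from m import rect
im,d,K,E=cap("wrist");P=cloud(d,K,E)
m=(d>0)&(P[...,2]>.0535)&(P[...,2]<.075)&(abs(P[...,1]+.11)<.05)&(abs(P[...,0]-.53)<.075)
p=P[m];print(rect(p),p.min(0),p.max(0))
v,u=np.nonzero(m);print(u.min(),u.max(),v.min(),v.max())
for q in [(.506,-.162,.05),(.588,-.177,.05),(.4955,-.219,.05),(.578,-.234,.05)]: print(q,proj(q,K,E).round())
for uv in[(425,240),(100,280),(230,270),(345,252)]: print(uv,P[uv[1],uv[0]].round(4))
E
```

```text
(array([ 541.2, -112.2]), array([54.1, 87.5]), 80.5) [ 0.49404946 -0.1337896   0.0535138 ] [ 0.58852313 -0.07866201  0.06675342]
217 270 163 245
(0.506, -0.162, 0.05) [296. 226.]
(0.588, -0.177, 0.05) [295. 149.]
(0.4955, -0.219, 0.05) [349. 227.]
(0.578, -0.234, 0.05) [351. 149.]
(425, 240) [ 0.4653 -0.3003  0.0503]
(100, 280) [0.4822 0.0724 0.0491]
(230, 270) [ 0.4513 -0.0635  0.0007]
(345, 252) [ 0.5599 -0.2091  0.3156]
```

Clear of the square by 28 mm and inside the plate edge by about 25 mm. Lowering now.

Emit:
step_arm --series '[[[0, 0, -1, 0, 0, 0, 1], [0, 0, -2.5, 0, 0, 0, 1], [0, 0, -4, 0, 0, 0, 1], [0, 0, -5.5, 0, 0, 0, 1], [0, 0, -6.8, 0, 0, 0, 1], [0, 0, -7.5, 0, 0, 0, 1], [0, 0, -7.8, 0, 0, 0, 1], [0, 0, -8, 0, 0, 0, 1], [0, 0, -8, 0, 0, 0, 1]]]'

```text
time: 7.95
eef_pos: [0.5462, -0.1968, 0.2756]
eef_rot: [0.996, -0.088, 0.0, 0.0]
ft_force: [0.3, 0.4, -6.0]
grip_width: 0.0092
gripper_force: 68.5
```

Emit:
step_arm --series '[[[0, 0, -0.1, 0, 0, 0, 1], [0, 0, -0.2, 0, 0, 0, 1], [0, 0, -0.2, 0, 0, 0, 1]]]'

```text
time: 8.25
eef_pos: [0.5461, -0.1969, 0.2733]
eef_rot: [0.996, -0.088, 0.0, 0.0]
ft_force: [-0.2, -0.6, -8.5]
grip_width: 0.0092
gripper_force: 68.6
```

Emit:
step_arm --series '[[[0, 0, -0.1, 0, 0, 0, 1], [0, 0, -0.1, 0, 0, 0, 1], [0, 0, -0.1, 0, 0, 0, 1]]]'

```text
time: 8.55
eef_pos: [0.5462, -0.1969, 0.2723]
eef_rot: [0.996, -0.088, -0.0, -0.0]
ft_force: [-0.1, -0.6, -7.8]
grip_width: 0.0091
gripper_force: 68.6
```

Emit:
step_arm --series '[[[0, 0, -0.05, 0, 0, 0, 1], [0, 0, -0.1, 0, 0, 0, 1], [0, 0, -0.1, 0, 0, 0, 1]]]'

```text
time: 8.85
eef_pos: [0.5461, -0.1969, 0.2713]
eef_rot: [0.996, -0.088, -0.0, -0.0]
ft_force: [0.5, -0.6, -7.1]
grip_width: 0.0092
gripper_force: 68.6
```

Emit:
step_arm --series '[[[0, 0, -0.05, 0, 0, 0, 1], [0, 0, -0.05, 0, 0, 0, 1], [0, 0, -0.05, 0, 0, 0, 1]]]'

```text
time: 9.15
eef_pos: [0.5462, -0.1969, 0.2708]
eef_rot: [0.996, -0.088, 0.0, -0.0]
ft_force: [0.2, -0.6, -7.3]
grip_width: 0.0093
gripper_force: 68.9
```

Emit:
step_arm --series '[[[0, 0, -0.05, 0, 0, 0, 1], [0, 0, -0.05, 0, 0, 0, 1], [0, 0, -0.05, 0, 0, 0, 1]]]'

```text
time: 9.45
eef_pos: [0.5462, -0.1969, 0.2708]
eef_rot: [0.996, -0.088, 0.0, 0.0]
ft_force: [-1.3, 1.4, -2.4]
grip_width: 0.0093
gripper_force: 69.3
```

Emit:
step_arm --series '[[[0, 0, -0.05, 0, 0, 0, 1], [0, 0, -0.05, 0, 0, 0, 1], [0, 0, -0.05, 0, 0, 0, 1]]]'

```text
time: 9.75
eef_pos: [0.5463, -0.1969, 0.2708]
eef_rot: [0.996, -0.088, 0.001, 0.0]
ft_force: [-3.1, 1.4, 5.7]
grip_width: 0.0094
gripper_force: 70.5
```

The gauge has touched down: z stopped at 0.2708 and the force went from -7 N to +6 N. I'll ease off and release gently.

Emit:
step_arm --series '[[[0, 0, 0.05, 0, 0, 0, 1], [0, 0, 0.05, 0, 0, 0, 0.95], [0, 0, 0.05, 0, 0, 0, 0.85], [0, 0, 0.05, 0, 0, 0, 0.75], [0, 0, 0.05, 0, 0, 0, 0.6], [0, 0, 0.05, 0, 0, 0, 0.3], [0, 0, 0.05, 0, 0, 0, -0.2], [0, 0, 0.05, 0, 0, 0, -0.6], [0, 0, 0.05, 0, 0, 0, -1], [0, 0, 0.05, 0, 0, 0, -1]]]' --grip_force 20

```text
time: 10.75
eef_pos: [0.5462, -0.1969, 0.2703]
eef_rot: [0.996, -0.088, -0.0, -0.0]
ft_force: [-0.0, -0.1, -0.1]
grip_width: 0.0847
gripper_force: 0.0
```

Emit:
step_arm --series '[[[0, 0, 1, 0, 0, 0, -1], [0, 0, 3, 0, 0, 0, -1], [0, 0, 6, 0, 0, 0, -1], [0, 0, 9, 0, 0, 0, -1], [0, 0, 11, 0, 0, 0, -1], [0, 0, 12, 0, 0, 0, -1], [0, 0, 12, 0, 0, 0, -1]]]'

```text
time: 11.45
eef_pos: [0.5463, -0.197, 0.3916]
eef_rot: [0.996, -0.088, 0.001, 0.001]
ft_force: [0.5, 0.3, 0.2]
grip_width: 0.0855
gripper_force: 0.0
```

```bash
python3 - <<'E'
from h import *
from m import rect
s=bot.state();print(s["time"],s["eef_pos"],s["eef_rot"],s["joint_pos"].round(2))
for n in("side","top","wrist"):
    im,d,K,E=cap(n);P=cloud(d,K,E)
    if n=="wrist": cv2.imwrite(f"pics/pl_{n}.png",im[...,::-1])
    for nm,g,a,b,r in [("stone",(.644,-.214),.095,.108,.075),("base",(.546,-.197),.06,.08,.07),("head",(.53,-.197),.235,.26,.065),("beam",(.546,-.197),.298,.312,.03)]:
        p=P[(d>0)&(P[...,2]>a)&(P[...,2]<b)&(np.linalg.norm(P[...,:2]-g,axis=-1)<r)]
        if len(p)>5: print(n,nm,len(p),p.mean(0).round(4),np.percentile(p[:,2],[2,50,98]).round(4),rect(p))
E
```

```text
11.45 [ 0.54628502 -0.19695667  0.39158543] [ 9.96103325e-01 -8.81847967e-02  1.13626927e-03  5.63149735e-04] [-0.55  0.39  0.86  0.    1.89  1.2 ]
side stone 469 [ 0.6422 -0.21    0.1013] [0.0959 0.1016 0.1053] (array([ 643.4, -215.8]), array([112.8,  77.9]), 79.3)
side base 349 [ 0.5479 -0.1877  0.0696] [0.0605 0.0679 0.0793] (array([ 555. , -197.4]), array([ 65.3, 112.4]), 79.9)
side head 252 [ 0.5269 -0.1855  0.2478] [0.2358 0.2492 0.2581] (array([ 527.6, -189.2]), array([37.2, 69.9]), 89.3)
side beam 32 [ 0.5441 -0.1953  0.3039] [0.2987 0.3049 0.3081] (array([ 544.8, -196. ]), array([20.7, 13. ]), 0.5)
top stone 8 [ 0.6302 -0.1864  0.0999] [0.0971 0.1001 0.1032] (array([ 630.7, -185.8]), array([49.9, 19.6]), 13.7)
top base 13 [ 0.6103 -0.1926  0.069 ] [0.063  0.0687 0.0774] (array([ 610.2, -193.4]), array([23. ,  2.4]), 83.8)
top head 69 [ 0.5521 -0.1931  0.2482] [0.2381 0.2492 0.2567] (array([ 553.2, -194.5]), array([39.3, 24. ]), 63.7)
top beam 38 [ 0.5453 -0.1953  0.3036] [0.2983 0.3038 0.3097] (array([ 545.4, -195.1]), array([ 9.7, 19.5]), 86.8)
wrist stone 8136 [ 0.6457 -0.2131  0.0996] [0.0978 0.0997 0.1014] (array([ 643.7, -212.6]), array([100.3,  75.1]), 80.2)
wrist base 1637 [ 0.5529 -0.1976  0.0674] [0.062  0.0641 0.0786] (array([ 541.6, -194. ]), array([58. , 83.4]), 79.7)
wrist head 3140 [ 0.5335 -0.1908  0.25  ] [0.2385 0.2515 0.2535] (array([ 530. , -186.7]), array([38.5, 69.5]), 81.2)
wrist beam 650 [ 0.5464 -0.195   0.3043] [0.2995 0.3045 0.306 ] (array([ 545.6, -194.8]), array([ 9.7, 20.3]), 79.9)
```

The gauge stands at (0.546, -0.1955), yaw -10°, head top at 0.2525, so the reading is about 97.5 mm. The stone hasn't moved. I'll give the tool a half turn to keep the wrist camera away from the beam, then lean back 25° and take hold of the head.

Emit:
step_arm --series '[[[-1, 0.2, 0, 0, 0, 8.5, -1], [-2, 0.4, 0, 0, 0, 17, -1], [-3, 0.6, 0, 0, 0, 25.5, -1], [-4, 0.8, 0, 0, 0, 34, -1], [-5, 1, 0, 0, 0, 42.5, -1], [-6, 1.2, 0, 0, 0, 51, -1], [-7, 1.4, 0, 0, 0, 59.5, -1], [-7.9, 1.6, 0, 0, 0, 68, -1], [-7.9, 1.6, 0, 0, 0, 76.5, -1], [-7.9, 1.6, 0, 0, 0, 85, -1]]]'

```text
time: 12.6
eef_pos: [0.4667, -0.1807, 0.3894]
eef_rot: [0.792, 0.61, -0.0, -0.001]
ft_force: [0.4, 0.0, -0.1]
grip_width: 0.0859
gripper_force: 0.0
```

Emit:
step_arm --series '[[[0, 0, 0, 0, 0, 8.5, -1], [0, 0, 0, 0, 0, 17, -1], [0, 0, 0, 0, 0, 25.5, -1], [0, 0, 0, 0, 0, 34, -1], [0, 0, 0, 0, 0, 42.5, -1], [0, 0, 0, 0, 0, 51, -1], [0, 0, 0, 0, 0, 59.5, -1], [0, 0, 0, 0, 0, 68, -1], [0, 0, 0, 0, 0, 76.5, -1], [0, 0, 0, 0, 0, 85, -1]]]'

```text
time: 13.6
eef_pos: [0.467, -0.1808, 0.3892]
eef_rot: [0.172, 0.985, 0.0, -0.001]
ft_force: [-0.7, 0.3, 0.7]
grip_width: 0.0852
gripper_force: 0.0
```

Emit:
step_arm --series '[[[0, 0, 0, 0, 0, 5, -1], [0, 0, 0, 0, 0, 10, -1], [0, 0, 0, 0, 0, 10, -1]]]'

```text
time: 13.9
eef_pos: [0.467, -0.1808, 0.3893]
eef_rot: [0.088, 0.996, 0.0, -0.001]
ft_force: [0.5, -0.5, -0.0]
grip_width: 0.0853
gripper_force: 0.0
```

Emit:
step_arm --series '[[[0, 0, -1, -0.7, -4.1, 0, -1], [0, 0, -2, -1.5, -8.2, 0, -1], [0, 0, -3, -2.2, -12.3, 0, -1], [0, 0, -4, -2.9, -16.4, 0, -1], [0, 0, -5, -3.7, -20.5, 0, -1], [0, 0, -6, -4.4, -24.6, 0, -1], [0, 0, -7, -4.4, -24.6, 0, -1], [0, 0, -7, -4.4, -24.6, 0, -1]]]'

```text
time: 14.7
eef_pos: [0.4666, -0.1807, 0.3189]
eef_rot: [0.087, 0.973, -0.018, 0.214]
ft_force: [1.1, -0.3, 0.4]
grip_width: 0.0852
gripper_force: 0.0
```

```bash
python3 - <<'E'
from h import *
from m import rect
s=bot.state();print(s["time"],s["eef_pos"],s["joint_pos"].round(2));M=R.from_quat(s["eef_rot"]).as_matrix();print(M.round(3))
G=np.array([.5086,-.1886,.2325]);print("move cm",((G+.011*M[:,2]-s["eef_pos"])*100).round(2), "lateral",((G-s["eef_pos"])@M).round(4))
for n in("wrist","side"):
    im,d,K,E=cap(n);P=cloud(d,K,E)
    if n=="wrist":cv2.imwrite("pics/lean.png",im[...,::-1])
    p=P[(d>0)&(P[...,2]>.235)&(P[...,2]<.262)&(np.linalg.norm(P[...,:2]-(.53,-.192),axis=-1)<.07)]
    print(n,len(p),np.percentile(p[:,2],[2,50,98]).round(4),rect(p))
E
```

```text
14.7 [ 0.46659991 -0.18067309  0.31888081] [-0.72  0.07  1.56  0.24  1.16 -2.17]
[[-0.894  0.177  0.412]
 [ 0.162  0.984 -0.073]
 [-0.419  0.002 -0.908]]
move cm [ 4.65 -0.87 -9.64] lateral [-0.0026 -0.0005  0.0963]
wrist 4479 [0.2362 0.2515 0.2581] (array([ 528.6, -186.8]), array([38.8, 70.7]), 81.2)
side 259 [0.2355 0.2491 0.2604] (array([ 527.8, -190.2]), array([70.9, 38.3]), 1.2)
```

View pics/lean.png

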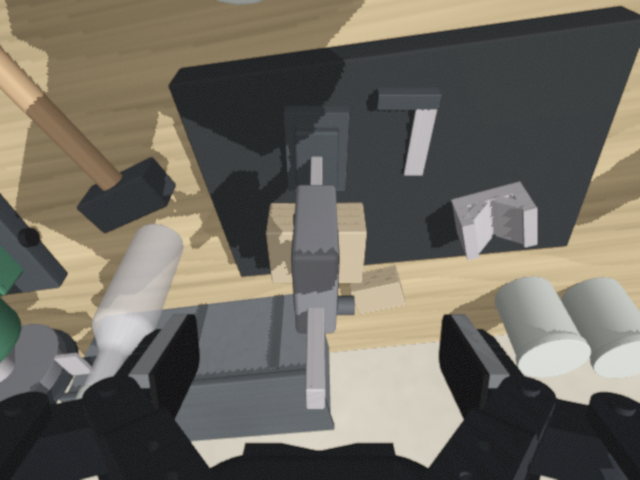

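Emit:
step_arm --series '[[[0.95, -0.2, -2, 0, 0, 0, -1], [1.9, -0.35, -4, 0, 0, 0, -1], [2.9, -0.55, -6, 0, 0, 0, -1], [3.7, -0.7, -7.7, 0, 0, 0, -1], [4.3, -0.8, -9, 0, 0, 0, -1], [4.65, -0.9, -9.6, 0, 0, 0, -1], [4.65, -0.9, -9.6, 0, 0, 0, -1], [4.65, -0.9, -9.6, 0, 0, 0, -1]]]'

```text
time: 15.6
eef_pos: [0.514, -0.19, 0.225]
eef_rot: [0.086, 0.972, -0.019, 0.216]
ft_force: [-0.5, -0.1, -0.2]
grip_width: 0.0856
gripper_force: 0.0
```

Emit:
step_arm --series '[[[0, 0, 0, 0, 0, 0, -0.4], [0, 0, 0, 0, 0, 0, -0.1], [0, 0, 0, 0, 0, 0, 0.1], [0, 0, 0, 0, 0, 0, 0.2], [0, 0, 0, 0, 0, 0, 0.28], [0, 0, 0, 0, 0, 0, 0.34], [0, 0, 0, 0, 0, 0, 0.4], [0, 0, 0, 0, 0, 0, 0.45], [0, 0, 0, 0, 0, 0, 0.5], [0, 0, 0, 0, 0, 0, 0.5]]]' --grip_force 20

```text
time: 16.6
eef_pos: [0.5137, -0.1901, 0.2244]
eef_rot: [0.086, 0.972, -0.019, 0.216]
ft_force: [-0.7, -2.1, 0.8]
grip_width: 0.0256
gripper_force: 22.4
```

```bash
cat > chk.py <<'E'
from h import *
from m import rect
s=bot.state();print(s["time"],s["eef_pos"].round(4),s["ft_force"].round(2),s["moment"].round(3),s["grip_width"],s["gripper_force"])
for n in("side","wrist"):
    im,d,K,E=cap(n);P=cloud(d,K,E); np.savez("last_%s.npz"%n,im=im,d=d,K=K,E=E)
    for nm,g,a,b,r in [("stone",(.644,-.214),.095,.1055,.08),("beam",(.546,-.195),.298,.312,.03),("base",(.546,-.197),.06,.082,.07),("scr",(.61,-.207),.112,.17,.05)]:
        p=P[(d>0)&(P[...,2]>a)&(P[...,2]<b)&(np.linalg.norm(P[...,:2]-g,axis=-1)<r)]
        if len(p)>5: print(n,nm,len(p),p.mean(0).round(4),np.percentile(p[:,2],[2,50,98]).round(4),rect(p))
E
python3 chk.py
```

```text
16.6 [ 0.5137 -0.1901  0.2244] [-0.65 -2.13  0.8 ] [-0.58   0.356 -0.117] 0.025578232551889395 22.417616844177246
side stone 461 [ 0.6421 -0.21    0.1013] [0.0956 0.1014 0.1051] (array([ 643., -215.]), array([107.7,  78. ]), 81.0)
side beam 32 [ 0.5446 -0.195   0.3037] [0.2988 0.304  0.3085] (array([ 545.3, -197.2]), array([15.8, 21.1]), 84.8)
side base 396 [ 0.548  -0.1886  0.0709] [0.0605 0.0697 0.0815] (array([ 552. , -215.9]), array([102.1, 112.8]), 79.8)
side scr 69 [ 0.6092 -0.2067  0.1562] [0.1492 0.1546 0.1686] (array([ 614.4, -209.6]), array([18.7, 50. ]), 74.8)
wrist stone 2108 [ 0.6233 -0.211   0.0993] [0.0957 0.0995 0.1006] (array([ 632.9, -211.1]), array([100.1,  54.9]), 80.1)
wrist base 8586 [ 0.5327 -0.193   0.0705] [0.062  0.0695 0.0789] (array([ 553.6, -198.7]), array([ 68. , 110.6]), 80.4)
```

Emit:
step_arm --series '[[[0, -0.05, 0, 0, 0, 0, 0.6], [0, -0.05, 0, 0, 0, 0, 0.6], [0, -0.05, 0, 0, 0, 0, 0.6]]]' --grip_force 30

```text
time: 17.0
eef_pos: [0.5136, -0.1903, 0.2244]
eef_rot: [0.086, 0.973, -0.019, 0.216]
ft_force: [-0.3, -2.3, 2.5]
grip_width: 0.0258
gripper_force: 31.4
```

Emit:
step_arm --series '[[[0, 0, -0.1, 0, 0, 0, 0.6], [0, 0, -0.2, 0, 0, 0, 0.6], [0, 0, -0.4, 0, 0, 0, 0.6], [0, 0, -0.6, 0, 0, 0, 0.6], [0, 0, -0.8, 0, 0, 0, 0.6], [0, 0, -1, 0, 0, 0, 0.6], [0, 0, -1, 0, 0, 0, 0.6]]]'

```text
time: 17.7
eef_pos: [0.5136, -0.1903, 0.2138]
eef_rot: [0.086, 0.973, -0.019, 0.215]
ft_force: [0.0, -2.4, -2.3]
grip_width: 0.0257
gripper_force: 30.8
```

```bash
python3 chk.py
```

```text
17.7 [ 0.5136 -0.1903  0.2138] [ 0.03 -2.36 -2.33] [-0.446  0.292 -0.212] 0.02569198702649 30.820667445659637
side stone 466 [ 0.6422 -0.2093  0.1011] [0.0957 0.1014 0.1049] (array([ 642.6, -214.3]), array([109.5,  78.9]), 81.7)
side beam 33 [ 0.5444 -0.1941  0.3039] [0.299  0.3038 0.3085] (array([ 542.7, -196.7]), array([20. , 16.6]), 49.1)
side base 391 [ 0.5471 -0.1883  0.0707] [0.0607 0.0688 0.0815] (array([ 554.8, -196.2]), array([ 67.2, 112.3]), 81.1)
side scr 88 [ 0.6056 -0.2046  0.1505] [0.1375 0.1462 0.1697] (array([ 614.9, -207.5]), array([29.3, 49.3]), 72.4)
wrist stone 1717 [ 0.6185 -0.2105  0.0992] [0.0956 0.0995 0.1005] (array([ 625.8, -210. ]), array([100.3,  41.1]), 80.6)
wrist base 8943 [ 0.5323 -0.1928  0.0705] [0.062  0.0697 0.0789] (array([ 553.8, -198.1]), array([ 66.8, 110.6]), 80.1)
```

Emit:
step_arm --series '[[[0, -0.05, 0, 0, 0, 0, 0.6], [0, -0.1, 0, 0, 0, 0, 0.6], [0, -0.1, 0, 0, 0, 0, 0.6]]]'

```text
time: 18.1
eef_pos: [0.5134, -0.1909, 0.2138]
eef_rot: [0.086, 0.973, -0.018, 0.215]
ft_force: [2.0, 2.0, -4.8]
grip_width: 0.0255
gripper_force: 30.6
```

```bash
python3 - <<'E'
from h import *
s=bot.state();print(s["time"],s["eef_pos"].round(4),s["ft_force"].round(2),s["moment"].round(3),s["eef_rot"].round(4))
E
```

```text
18.1 [ 0.5134 -0.1909  0.2138] [ 1.97  2.02 -4.77] [0.364 0.26  0.105] [ 0.0861  0.9727 -0.0184  0.2149]
```

Emit:
step_arm --series '[[[0, 0.05, 0, 0, 0, 0, 0.6], [0, 0.05, 0, 0, 0, 0, 0.6], [0, 0.05, -0.1, 0, 0, 0, 0.6], [0, 0.05, -0.1, 0, 0, 0, 0.6]]]'

```text
time: 18.5
eef_pos: [0.5135, -0.1908, 0.2135]
eef_rot: [0.086, 0.973, -0.019, 0.215]
ft_force: [-2.6, 0.9, -0.2]
grip_width: 0.0255
gripper_force: 31.3
```

Emit:
step_arm --series '[[[0, 0, -0.3, 0, 0, 0, 0.6], [0, 0, -0.7, 0, 0, 0, 0.6], [0, 0, -1.2, 0, 0, 0, 0.6], [0, 0, -1.7, 0, 0, 0, 0.6], [0, 0, -2.2, 0, 0, 0, 0.6], [0, 0, -2.6, 0, 0, 0, 0.6], [0, 0, -2.9, 0, 0, 0, 0.6], [0, 0, -3, 0, 0, 0, 0.6], [0, 0, -3, 0, 0, 0, 0.6]]]'

```text
time: 19.4
eef_pos: [0.5136, -0.1909, 0.1829]
eef_rot: [0.086, 0.973, -0.019, 0.215]
ft_force: [-1.3, 0.1, -3.3]
grip_width: 0.0253
gripper_force: 30.9
```

```bash
python3 chk.py
```

```text
19.4 [ 0.5136 -0.1909  0.1829] [-1.26  0.12 -3.35] [ 0.215  0.723 -0.001] 0.025326106543236502 30.850006341934204
side stone 386 [ 0.6472 -0.2052  0.1011] [0.0961 0.1013 0.1047] (array([ 638.5, -214.6]), array([109.5,  87.8]), 78.5)
side beam 33 [ 0.545  -0.1947  0.3039] [0.2986 0.3029 0.3097] (array([ 543.9, -194.6]), array([19.5, 12.9]), 20.5)
side base 392 [ 0.5467 -0.1881  0.0712] [0.061  0.0697 0.0813] (array([ 554.9, -195.5]), array([ 66.1, 113.6]), 82.1)
side scr 192 [ 0.59   -0.2003  0.1471] [0.1132 0.1503 0.1686] (array([ 595.9, -201.5]), array([66.1, 27.5]), 2.6)
wrist stone 204 [ 0.6071 -0.2095  0.0973] [0.0951 0.0972 0.0997] (array([ 608.5, -207.1]), array([100.1,   8. ]), 82.2)
wrist base 9000 [ 0.5271 -0.192   0.0697] [0.0617 0.0648 0.0789] (array([ 553.3, -198.8]), array([ 67.5, 111.5]), 80.5)
```

Emit:
step_arm --series '[[[0, 0, -0.1, 0, 0, 0, 0.6], [0, 0, -0.2, 0, 0, 0, 0.6], [0, 0, -0.3, 0, 0, 0, 0.6]]]'

```text
time: 19.8
eef_pos: [0.5137, -0.1909, 0.1805]
eef_rot: [0.086, 0.972, -0.019, 0.216]
ft_force: [-3.8, 0.9, 2.1]
grip_width: 0.0257
gripper_force: 31.7
```

Emit:
step_arm --series '[[[0, 0, -0.05, 0, 0, 0, 0.6], [0, 0, -0.1, 0, 0, 0, 0.6]]]'

```text
time: 20.0
eef_pos: [0.5137, -0.1909, 0.1794]
eef_rot: [0.086, 0.972, -0.019, 0.216]
ft_force: [-4.2, 1.1, 1.9]
grip_width: 0.0257
gripper_force: 31.7
```

```bash
python3 - <<'E'
from h import *
s=bot.state();print(s["time"],s["eef_pos"].round(4),s["ft_force"].round(2),s["moment"].round(3))
im,d,K,E=cap("side");P=cloud(d,K,E)
# points along scriber side, in gauge frame
g=np.array([.546,-.1955]);a=np.radians(-10.1);ux=np.array([np.cos(a),np.sin(a)]);uy=np.array([-ux[1],ux[0]])
q=P[...,:2]-g;X=q@ux;Y=q@uy
m=(d>0)&(X>.05)&(X<.1)&(abs(Y)<.012)&(P[...,2]>.09)&(P[...,2]<.14)
v,u=np.nonzero(m);print(u.min(),u.max(),v.min(),v.max())
for x0 in(.05,.06,.07,.08,.088):
    k=m&(X>x0)&(X<x0+.01);print(x0,k.sum(),np.sort(P[k][:,2]).round(4)[::3])
cv2.imwrite("pics/contact.png",cv2.resize(im[220:300,260:366],(795,600),interpolation=cv2.INTER_CUBIC)[...,::-1])
E
```

```text
20.0 [ 0.5137 -0.1909  0.1794] [-4.2   1.07  1.88] [0.248 0.866 0.068]
295 311 229 243
0.05 23 [0.1047 0.1078 0.1131 0.1167 0.121  0.1291 0.1359 0.1386]
0.06 25 [0.0918 0.0967 0.0977 0.0993 0.1026 0.1066 0.1086 0.1106 0.114 ]
0.07 19 [0.1    0.1023 0.1042 0.1078 0.11   0.1111 0.113 ]
0.08 13 [0.0988 0.1012 0.1038 0.105  0.1093]
0.088 17 [0.0981 0.1007 0.1014 0.1043 0.105  0.1054]
```

View pics/contact.png

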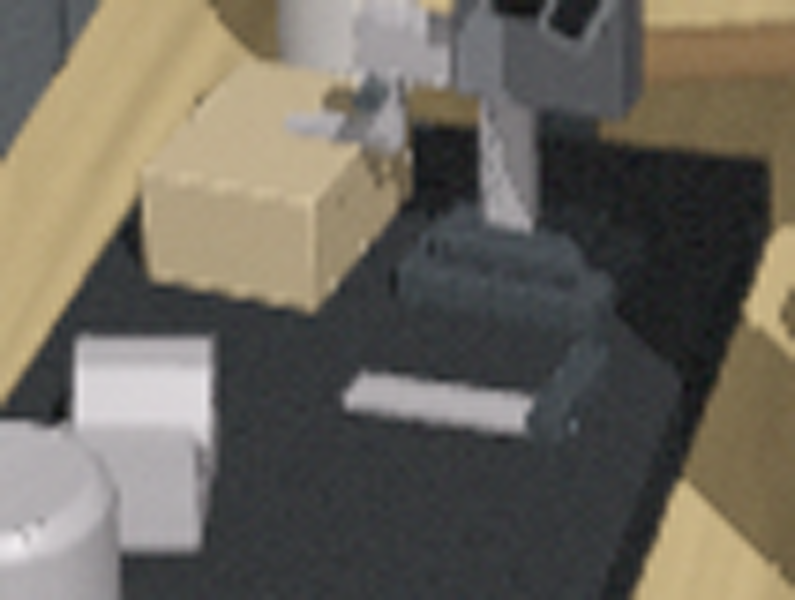

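Scriber (px 300,125 in the crop) is over the stone, about 2–3 mm above it. I'll continue in 0.5 mm steps, watching the force.

Emit:
step_arm --series '[[[0, 0, -0.05, 0, 0, 0, 0.6], [0, 0, -0.1, 0, 0, 0, 0.6]]]'

```text
time: 20.25
eef_pos: [0.5137, -0.1909, 0.1783]
eef_rot: [0.086, 0.973, -0.019, 0.216]
ft_force: [-4.1, -0.3, 1.8]
grip_width: 0.0256
gripper_force: 31.7
```

Emit:
step_arm --series '[[[0, 0, -0.05, 0, 0, 0, 0.6], [0, 0, -0.05, 0, 0, 0, 0.6]]]'

```text
time: 20.45
eef_pos: [0.5137, -0.1909, 0.1777]
eef_rot: [0.086, 0.973, -0.019, 0.215]
ft_force: [-3.9, -0.8, 0.8]
grip_width: 0.0258
gripper_force: 31.5
```

Emit:
step_arm --series '[[[0, 0, -0.05, 0, 0, 0, 0.6], [0, 0, -0.05, 0, 0, 0, 0.6]]]'

```text
time: 20.65
eef_pos: [0.5137, -0.1909, 0.1774]
eef_rot: [0.086, 0.972, -0.019, 0.216]
ft_force: [-4.5, 0.4, 1.8]
grip_width: 0.0258
gripper_force: 31.7
```

Emit:
step_arm --series '[[[0, 0, -0.03, 0, 0, 0, 0.6], [0, 0, -0.03, 0, 0, 0, 0.6]]]'

```text
time: 20.85
eef_pos: [0.5138, -0.191, 0.1773]
eef_rot: [0.086, 0.972, -0.019, 0.216]
ft_force: [-5.6, 0.6, 3.0]
grip_width: 0.0261
gripper_force: 32.1
```

Emit:
step_arm --series '[[[0, 0, -0.03, 0, 0, 0, 0.6], [0, 0, -0.03, 0, 0, 0, 0.6]]]'

```text
time: 21.05
eef_pos: [0.5138, -0.191, 0.1772]
eef_rot: [0.086, 0.972, -0.019, 0.216]
ft_force: [-6.2, 0.3, 5.1]
grip_width: 0.0257
gripper_force: 32.3
```

Emit:
step_arm --series '[[[0, 0, -0.03, 0, 0, 0, 0.6], [0, 0, -0.03, 0, 0, 0, 0.6]]]'

```text
time: 21.25
eef_pos: [0.5138, -0.191, 0.1771]
eef_rot: [0.086, 0.972, -0.019, 0.216]
ft_force: [-7.1, 1.4, 7.3]
grip_width: 0.0257
gripper_force: 32.5
```

Contact: z stalled at 0.1772 while the force climbed from 1.8 to 7.3 N. I'll ease off the stored force before letting go.

Emit:
step_arm --series '[[[0, 0, 0.04, 0, 0, 0, 0.6], [0, 0, 0.07, 0, 0, 0, 0.6], [0, 0, 0.07, 0, 0, 0, 0.6]]]'

```text
time: 21.55
eef_pos: [0.5138, -0.191, 0.1772]
eef_rot: [0.086, 0.972, -0.019, 0.216]
ft_force: [-2.6, 0.3, 1.8]
grip_width: 0.0257
gripper_force: 31.6
```

Emit:
step_arm --series '[[[-0.03, 0, 0, 0, 0, 0, 0.6], [-0.03, 0, 0, 0, 0, 0, 0.6]]]'

```text
time: 21.75
eef_pos: [0.5137, -0.1911, 0.1772]
eef_rot: [0.086, 0.972, -0.019, 0.216]
ft_force: [2.3, 0.2, -1.5]
grip_width: 0.0256
gripper_force: 31.0
```

Emit:
step_arm --series '[[[0.01, 0, 0, 0, 0, 0, 0.6], [0.01, 0, 0, 0, 0, 0, 0.4], [0.01, 0, 0, 0, 0, 0, 0.3], [0.01, 0, 0, 0, 0, 0, 0.2], [0.01, 0, 0, 0, 0, 0, 0], [0.01, 0, 0, 0, 0, 0, -0.4], [0.01, 0, 0, 0, 0, 0, -0.8], [0.01, 0, 0, 0, 0, 0, -1], [0.01, 0, 0, 0, 0, 0, -1], [0.01, 0, 0, 0, 0, 0, -1]]]' --grip_force 20

```text
time: 22.75
eef_pos: [0.5134, -0.1909, 0.1771]
eef_rot: [0.086, 0.973, -0.019, 0.216]
ft_force: [0.4, 0.1, -0.4]
grip_width: 0.0854
gripper_force: 0.0
```

Emit:
step_arm --series '[[[-0.45, 0.1, 0.9, 0, 0, 0, -1], [-1.4, 0.25, 3, 0, 0, 0, -1], [-2.5, 0.45, 5.5, 0, 0, 0, -1], [-3.7, 0.65, 8, 0, 0, 0, -1], [-4.9, 0.9, 10.5, 0, 0, 0, -1], [-6, 1.1, 13, 0, 0, 0, -1], [-7, 1.3, 15, 0, 0, 0, -1], [-7, 1.3, 15, 0, 0, 0, -1]]]'

```text
time: 23.55
eef_pos: [0.443, -0.178, 0.3305]
eef_rot: [0.086, 0.972, -0.021, 0.218]
ft_force: [0.1, -0.4, 0.0]
grip_width: 0.0853
gripper_force: 0.0
```

```bash
python3 chk.py; python3 - <<'E'
from h import *
z=np.load("last_wrist.npz");s=np.load("last_side.npz")
im=np.hstack([cv2.resize(z["im"],(420,315)),cv2.resize(s["im"][220:300,260:361],(380,315),interpolation=cv2.INTER_CUBIC)])
cv2.imwrite("pics/fin.png",im[...,::-1])
P=cloud(z["d"],z["K"],z["E"]);d=z["d"]
g=np.array([.546,-.1955]);a=np.radians(-10.1);ux=np.array([np.cos(a),np.sin(a)]);uy=np.array([-ux[1],ux[0]])
q=P[...,:2]-g;X=q@ux;Y=q@uy
h=P[(d>0)&(X<-.015)&(X>-.05)&(abs(Y)<.011)&(P[...,2]>.15)];print("head top",np.percentile(h[:,2],[50,90]))
t=P[(d>0)&(X>.08)&(X<.1)&(abs(Y)<.012)&(P[...,2]>.09)]
if len(t):print("tip",len(t),np.percentile(t[:,2],[5,50,95]))
b=P[(d>0)&(X<.03)&(X>-.03)&(abs(Y)<.012)&(P[...,2]>.29)]
if len(b):print("beam",b.mean(0),rect(b) if 0 else "")
E
```

```text
23.55 [ 0.443  -0.178   0.3305] [ 0.14 -0.37  0.04] [0.026 0.152 0.003] 0.08527403141989319 0.0
side stone 405 [ 0.646  -0.206   0.1014] [0.0957 0.1016 0.105 ] (array([ 636.6, -211.2]), array([112.9,  91.8]), 80.9)
side beam 32 [ 0.5447 -0.1958  0.3037] [0.2986 0.3037 0.3076] (array([ 544.8, -197.1]), array([14.2, 20.5]), 86.7)
side base 397 [ 0.5471 -0.1885  0.0707] [0.0607 0.0684 0.0812] (array([ 555. , -197.1]), array([ 66.6, 113.7]), 80.5)
side scr 175 [ 0.5877 -0.1999  0.1457] [0.1145 0.1483 0.1633] (array([ 585. , -203.4]), array([41.8, 29.1]), 8.1)
wrist stone 2479 [ 0.6392 -0.2143  0.0995] [0.0964 0.0996 0.1009] (array([ 643.3, -212.9]), array([100. ,  76.2]), 80.1)
wrist beam 455 [ 0.5411 -0.1943  0.3032] [0.2984 0.3042 0.3052] (array([ 544.5, -194.9]), array([ 9.9, 20.7]), 79.3)
wrist base 3348 [ 0.5321 -0.1927  0.0687] [0.0616 0.0644 0.0789] (array([ 553.5, -199.3]), array([ 67.5, 111.1]), 80.8)
head top [0.20460078 0.20524158]
beam [ 0.53939886 -0.19400915  0.30017322]
```

View pics/fin.png

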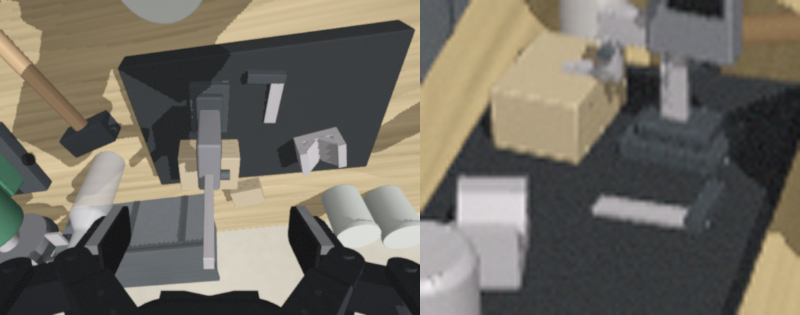

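The head top is now at 0.205, so the reading is about 50 mm, the stone's height. The stone (643, -213), beam and base are unchanged, and the robot is clear. Handing in.

```bash
python3 -c "
from workcell import bot
print(bot.close_job())"
```

```text
the job is handed in; nothing more can be done
None
```

The height gauge now stands upright on the plate with its scriber resting on the stone (reading about 50 mm, the stone's height), the stone did not measurably shift, and the job was handed in with the arm clear at about 24 s.

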